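# Close the veneer press over its guide rod

## Robot

A 6-joint arm with a two-finger parallel gripper is mounted at the origin on the work surface. World frame = base frame: x ahead of the robot, y to its left, z up, the work surface at z = 0. Lengths are in m, angles in rad, forces in N, time in s.
With the tool pointing down it reaches from about 0.375 to 0.75 m from the base axis. Payload 9 kg.
Tool frame: the origin (TCP) lies at the very end of the fingers, on their centre line; the grasp point (between the pads) lies 19 mm behind it; z points along the fingers, y is the line along which they close (so a half turn about z gives the same grasp; the last joint's range is limited). The gripper opens to 85 mm and grips with 20 to 120 N. Pads are 22 mm wide; open, the fingers measure 114 mm over their backs; the gripper's body (76 mm by 85 mm) begins 54 mm behind the grasp point. The pads swing forward as they close: fully open they stand 13 mm farther back than shut.
Start: joints at [1.096, 0.104, 0.097, 1.564, 0, 1.353], TCP at [0.152, 0.58, 0.231] pointing down, gripper open.
Joint ranges: [-2.99, 2.99], [-0.84, 1.86], [-1.1, 1.16], [-1.84, 2.11], [-1.51, 1.56], [-3.14, 3.14]. Speed limits (rad/s): [2.22, 2.22, 2.57, 3.14, 3.14, 3.14].

## Interface

Orientations are given as a 3x3 rotation matrix whose columns are the frame's x, y, z axes.
In Python, from station import r, vision gives the robot as it stands.
- The arm moves only by the tool drive_tool, never from a script. Its argument "deltas" is a list of rows, each a list of 5 numbers: the shift along the tool's x, y, z in mm, then the turn about the tool's z in rad, then the finger opening in mm, from 0 to 85.4. A call has 1 to 12 rows; each row is the pose to reach, as a shift and turn from the pose commanded when the call began, along the tool's axes at that moment; what a row does not reach only later rows make up. A row lasts 1/10 s, in which the tool goes at most 50 mm and 8.59 degrees, less where a joint would pass 70% of its speed; a pose out of reach is approached as far as the arm can. A call with a gripper value outside its range is refused whole. The fingers move at their own pace and stop on an object; "squeeze" is the grip in N (left out, the last holds). Time passes only in rows, so rows that repeat a pose let the fingers close. It gives the time, the measured TCP pose, the force, the opening and the grip force at its end, in the units of the state.
- r.observe(): the state, without advancing time (a new reading comes with each control period).
- vision.capture(name): name is "scene" or "side" or "wrist"; returns (picture, depth): 420x560x3 uint8, red, green, blue; 420x560 float32, m along the optical axis (not along the pixel's ray), 0 where there is no reading.
- vision.camera_model(name): a dict with "K" (3x3 intrinsics, pixels), "R" (3x3) and "t" (3): a world point X has camera coordinates R X + t; the wrist camera has in their place "tool_from_camera" (4x4, takes a point from camera to tool coordinates, whose origin is the TCP and whose axes are the flange's). Camera axes: x right, y down, z forward; pixel columns grow to the right and rows downward; lengths in m; the calibration is good to about 2 mm. A picture is of the moment at which its call begins: read the wrist's pose just before it. camera_model takes no time and is no camera call.
- r.close_job(): hands the job in; it is judged then, once.
The state is a dict: "t": time; "joint_pos": joint angles; "dq": joint speeds; "effort": joint torques, N m; "position": TCP position; "tcp_rot": TCP orientation; "force": force on the tool from outside, world axes, zero at the start; "wrist_torque": the same for the moment, N m; "gripper_width": opening from 0.0 (shut) to 1.0 (fully open); "grasp_force": force on a finger pad.
Only numpy, scipy, OpenCV 4.12 (cv2) and the standard library are available. Lean on these libraries where they do the work, as an engineer would, in place of code of your own. Each camera call takes 0.05 s, during which the arm holds its last target. There are 200 camera calls.

## Task

Pick up the wooden press platen by its handle, keep it level and lower its drilled end over the tall steel rod of the jig, then slide it on down, pushing the tight rubber ring ahead of it, until it lies flat on the veneered board, whose thickness varies, lined up with the jig. Press it firmly onto the board for about a second (about 10 N on the board, never over 30 N), do not force the rod or knock the other things about, and let go, leaving the platen flat on the board.

Things in the scene. Friction and masses are not known exactly. Their poses are not given: they have to be found in the camera images.
- handle (a point): grip centre of the platen's handle, an upright pale wooden block 60 (platen x) x 24 (y) x 45 mm high on top of the loose platen, which at the start lies flat on the bench. This point is 40 mm above the platen's underside, 20 mm below the handle's top, and 98 mm from the hole axis along platen +x. Axes as platen.
- hole (a point): centre of the lower mouth of the hole through the platen, on its flat underside, 27 mm from the platen's end; axes as the platen. The hole is 18 mm across and 45 mm deep: it goes through the 15 mm plate and a dark wooden guide block 44 x 44 x 30 mm on top of it.
- platen: the loose press platen: brown wooden plate 210 (x) x 90 (y) x 15 mm, about 0.36 kg, with handle and guide block on top. Origin at the centre of its flat underside (hole axis at x = -78 mm, handle centre at x = +20 mm); x along its length away from the hole, z up.
- stand: the press jig, fixed to the bench: a plywood base 250 (x) x 110 (y) x 20 mm, origin at the centre of its underside, z up. On its axis (y = 0) stand the rod at x = -85 mm and the board centred at x = +13 mm, on a 6 mm rubber pad in a frame of strips 12 mm high. The closed platen has its x axis along the jig's x axis.
- rod_top (a point): centre of the top end of the jig's steel rod: upright, 16 mm in diameter, top 165 mm above the bench; its last 12 mm taper to 8 mm in diameter.
- board: the veneered board, loose, 90 x 90 mm, dark with a pale top; it lies in the jig on a rubber pad, axes as the jig. Origin at the centre of its underside, 26 mm above the bench. Its thickness differs each time, from 30 to 44 mm, and is not measured: feel for its top. The closed platen lies on it, the handle over its centre. Under the press the pad gives about 1 mm for each 6 N.
- ring (a joint): the black rubber ring on the rod, 32 mm in diameter, 16 mm high; it grips the rod, needs about 7 N to slide, and stays where it is left (it carries the platen's weight). The joint value is how far it has been slid down, in m: at 0 its top is 110 mm above the bench; the end of its travel is at 0.068.
- can: bystander: white tin with a paper label, 76 mm in diameter, 120 mm high; origin at the centre of its underside.
- tray: bystander: blue open plastic tray 150 x 220 x 60 mm with dried brown stain in it; origin at the centre of its underside.
- tiles: bystander: stack of dark tiles with pale tops, 90 x 140 x 49 mm; origin at the centre of its underside.
Not all that is in view belongs to the job. Leave any blue look-alike of the platen alone. Leave any blue look-alike of the board alone.

How it is judged:
By the outcome, as a careful person would: the job done as asked, in the order asked, and still so for the second after the job is handed in, with the robot touching nothing.
It also fails if it takes over 72 s, if anything falls off the work surface, if the arm or the gripper's body presses on something with over 40 N, if the wrist force passes 120 N, or if a joint passes its speed limit or range.

## Working session

There is one attempt and no reset: what is moved stays moved. The work goes in short steps, Python scripts to look and compute and a tool call to move; the robot and the scene stay as the last step left them, time stands still between calls to the robot, and variables do not carry over. Pictures are saved under pics/ and viewed, at most 10 in all, crops included, and the job is handed in when it is done.

Besides the shell and the picture viewer there is one more tool, called after "Emit:" as name(argument=value, ...) on one line, values as JSON. drive_tool: Moves the arm, as the interface text tells. Its arguments: {"type":"object","properties":{"deltas":{"type":"array"},"squeeze":{"type":"number"}},"required":["deltas"]}

```bash
ls; mkdir -p pics; cat > h.py <<'E'
import numpy as np, cv2
from station import r, vision
def grab(n,save=None):
    s=r.observe(); p,d=vision.capture(n); m=vision.camera_model(n); K=np.array(m["K"])
    if n=="wrist":
        T=np.array(m["tool_from_camera"]); R0=np.array(s["tcp_rot"])
        Rw=R0@T[:3,:3]; tw=R0@T[:3,3]+np.array(s["position"])
    else:
        R=np.array(m["R"]); Rw=R.T; tw=-R.T@np.array(m["t"])
    v,u=np.mgrid[:420,:560]
    c=np.stack([(u-K[0,2])/K[0,0]*d,(v-K[1,2])/K[1,1]*d,d],-1)
    X=c@Rw.T+tw; X[d==0]=np.nan
    if save: cv2.imwrite(f"pics/{save}.png",p[...,::-1]); np.savez(f"{save}.npz",p=p,X=X,K=K,Rw=Rw,tw=tw)
    return p,X
E
python3 - <<'E'
from h import *
a,_=grab("scene","s1"); b,_=grab("side","d1")
cv2.imwrite("pics/both.png",cv2.resize(np.hstack([a,b])[...,::-1],(800,300)))
s=r.observe();print(s)
E
```

```text
pics
{'t': 0.1, 'joint_pos': array([1.09629940e+00, 1.04620875e-01, 9.65932476e-02, 1.56388173e+00,
       9.04975883e-07, 1.35310149e+00]), 'dq': array([-5.65553644e-04, -2.25968949e-03,  1.51477544e-03, -1.53772543e-03,
        7.21215493e-05, -4.00084009e-04]), 'effort': array([ 5.71902143e-03, -5.58207858e+01,  5.04718316e+01,  1.31625443e-02,
       -2.89638656e-04,  3.12821351e-05]), 'position': array([0.15225392, 0.58008056, 0.23063646]), 'tcp_rot': array([[-9.67207094e-01,  2.53988537e-01, -5.09336381e-04],
       [ 2.53988933e-01,  9.67206618e-01, -9.89648037e-04],
       [ 2.41274261e-04, -1.08656041e-03, -9.99999381e-01]]), 'force': array([-0.53085958, -0.92435358, -0.54085893]), 'wrist_torque': array([ 0.00395317,  0.02988975, -0.02029657]), 'grasp_force': 0.0, 'gripper_width': 1.0014934332691918}
```

View pics/s1.png

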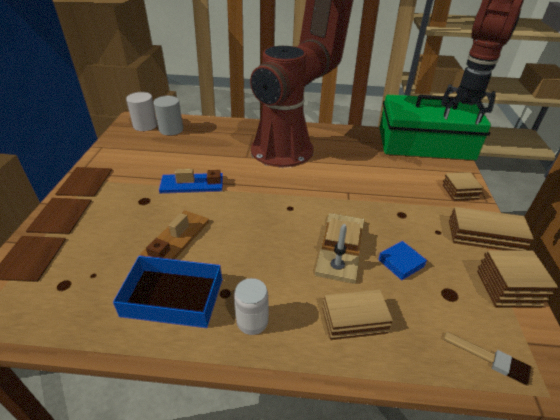

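View pics/d1.png

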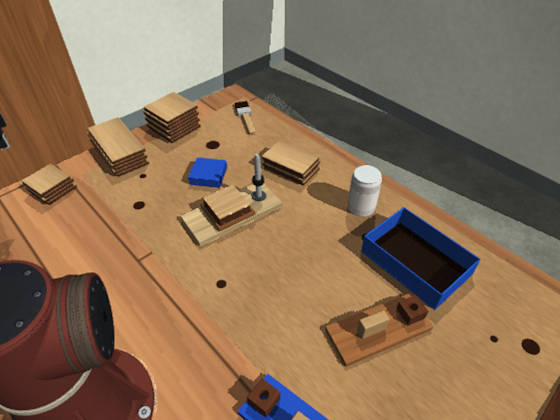

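The scene view shows two platens. The brown one, with a pale handle at (180,225) and a dark guide block at (157,247), fits the description; in the side view it is at (380,330). The blue one at (192,182) is the look-alike, so I leave it alone. The jig with its rod is at (340,245). The pale-topped board in it at (343,235) is the target, and the blue slab at (402,260) is its look-alike. The tray (170,290), can (252,305) and tiles (357,313) are bystanders.

```bash
python3 - <<'E'
from h import *
for n,boxP,boxJ in (("s1",(140,205,215,265),(310,205,370,285)),("d1",(320,285,440,370),(175,140,290,250))):
    f=np.load(n+".npz");X=f["X"];p=f["p"]
    def pts(b,z0,z1):
        x0,y0,x1,y1=b;q=X[y0:y1,x0:x1].reshape(-1,3);return q[(q[:,2]>z0)&(q[:,2]<z1)]
    def rect(q,l):
        if len(q)<8: print(n,l,len(q));return
        (c,s,a)=cv2.minAreaRect((q[:,:2]*1000).astype(np.float32)); print(n,l,len(q),"c",np.round(c,1),"s",np.round(s,1),"a",round(a,1),"z",np.round(np.median(q[:,2]),4))
    rect(pts(boxP,.012,.019),"plate"); rect(pts(boxP,.056,.066),"handle"); rect(pts(boxP,.042,.049),"guide42-49")
    rect(pts(boxJ,.017,.0235),"base"); rect(pts(boxJ,.054,.074),"board"); rect(pts(boxJ,.115,.18),"rod"); rect(pts(boxJ,.160,.175),"rodtop");rect(pts(boxJ,.09,.108),"ring")
    q=pts(boxJ,.05,.08); print(np.histogram(q[:,2],bins=np.arange(.05,.08,.002))[0])
a=cv2.imread("pics/s1.png")[160:290,130:230]; b=cv2.imread("pics/s1.png")[190:290,300:440]
cv2.imwrite("pics/crop.png",np.hstack([cv2.resize(a,(400,520)),cv2.resize(b,(400,520))]))
E
```

```text
s1 plate 524 c [ 539.9 -258.9] s [ 91.5 210.6] a 70.6 z 0.0132
s1 handle 160 c [ 605.  -190.3] s [187.6 190. ] a 75.5 z 0.0575
s1 guide42-49 216 c [ 603.4 -266.9] s [187.6 123.8] a 16.5 z 0.044
s1 base 894 c [522.8 222.4] s [109.6 252.3] a 81.3 z 0.0187
s1 board 470 c [541.9 219.5] s [ 89.5 158.8] a 81.3 z 0.0556
s1 rod 98 c [607.8 208.8] s [14.2 13.3] a 51.2 z 0.1417
s1 rodtop 10 c [606.2 209.2] s [9.5 5.8] a 24.7 z 0.1624
s1 ring 32 c [610.6 208.8] s [15.4  8.9] a 80.2 z 0.0991
[ 33 140 293 152  10   1   0   0   0   2   4   8   6   7]
d1 plate 2860 c [ 556.9 -266.5] s [107.6 257. ] a 75.5 z 0.0152
d1 handle 346 c [ 581.8 -272.5] s [ 27.9 191.5] a 75.1 z 0.0598
d1 guide42-49 451 c [ 579.2 -279.6] s [ 53.4 189.9] a 79.5 z 0.045
d1 base 1532 c [566.7 269.9] s [226.9 330.1] a 82.0 z 0.0207
d1 board 910 c [589.8 224.9] s [268.1 107.2] a 1.4 z 0.0576
d1 rod 101 c [603.  205.8] s [15.4 14.9] a 0.9 z 0.1438
d1 rodtop 15 c [602.4 207.5] s [ 9.2 10.6] a 7.0 z 0.1644
d1 ring 32 c [600.1 203.8] s [15.9 12.8] a 62.2 z 0.0972
[125  45 154 396 298  54   1   1   0   0   1   5   4   7]
```

View pics/crop.png

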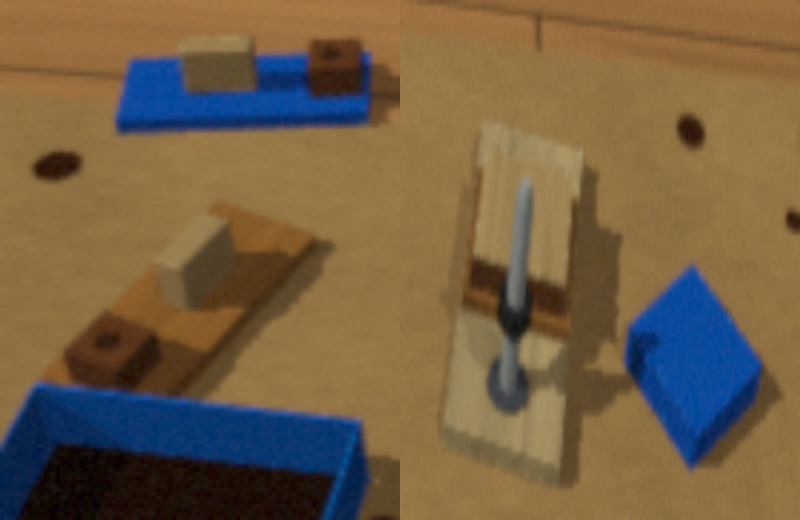

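The crop confirms it: the brown platen has a pale handle and a dark drilled block, and the blue copy behind it is the decoy.

- **Platen:** centre about (540,-259), 210x91 mm as specified, with +x at 160.6°. That puts the handle near (521,-252).
- **Jig:** +x at 171.3°, rod near (607,209). The base centre and the direct reading of the rod agree.

I'll set out by a waypoint, to stay clear of the inner limit of reach.

Emit:
drive_tool(deltas=[[-426, -332, 0, 0.08, 85], [-426, -332, 0, 0.08, 85], [-426, -332, 0, 0.08, 85], [-426, -332, 0, 0.08, 85], [-426, -332, 0, 0.08, 85], [-426, -332, 0, 0.08, 85], [-426, -332, 0, 0.08, 85], [-426, -332, 0, 0.08, 85], [-426, -332, 0, 0.08, 85], [-426, -332, 0, 0.08, 85], [-426, -332, 0, 0.08, 85], [-426, -332, 0, 0.08, 85]])

```text
t: 1.3
position: [0.4821, 0.1473, 0.2304]
tcp_rot: [[-0.942, 0.335, -0.0], [0.335, 0.942, -0.001], [0.0, -0.001, -1.0]]
force: [-0.1, 0.5, 1.2]
gripper_width: 0.997
grasp_force: 0.0
```

```bash
python3 - <<'E'
from h import *
print(np.round(vision.camera_model("wrist")["tool_from_camera"],3)); s=r.observe(); print(s["t"],s["position"],np.round(s["tcp_rot"],4).tolist(),s["joint_pos"].round(2))
E
```

```text
[[-0.001 -0.947 -0.321  0.083]
 [ 1.    -0.001 -0.     0.001]
 [-0.    -0.321  0.947 -0.143]
 [ 0.     0.     0.     1.   ]]
1.3 [0.48213354 0.14728009 0.23042324] [[-0.9421, 0.3352, -0.0005], [0.3352, 0.9421, -0.0008], [0.0002, -0.001, -1.0]] [ 0.04 -0.19 -0.19  1.57 -0.    0.38]
```

Emit:
drive_tool(deltas=[[-170, -363, 0, 0, 85], [-170, -363, 0, 0, 85], [-170, -363, 0, 0, 85], [-170, -363, 0, 0, 85], [-170, -363, 0, 0, 85], [-170, -363, 0, 0, 85], [-170, -363, 0, 0, 85], [-170, -363, 0, 0, 85], [-170, -363, 0, 0, 85], [-170, -363, 0, 0, 85], [-170, -363, 0, 0, 85]])

```text
t: 2.4
position: [0.5206, -0.2465, 0.2312]
tcp_rot: [[-0.944, 0.33, -0.0], [0.33, 0.944, 0.001], [0.0, 0.001, -1.0]]
force: [0.5, -0.1, 0.6]
gripper_width: 0.998
grasp_force: 0.0
```

```bash
python3 - <<'E'
from h import *
p,X=grab("wrist","w1"); s=r.observe(); print(s["position"],s["force"])
q=X.reshape(-1,3)
def rect(z0,z1,c,rad):
    m=(q[:,2]>z0)&(q[:,2]<z1)&(np.hypot(q[:,0]-c[0],q[:,1]-c[1])<rad)
    if m.sum()>8:
        a=cv2.minAreaRect((q[m][:,:2]*1000).astype(np.float32)); print(m.sum(),np.round(a[0],1),np.round(a[1],1),round(a[2],2),np.median(q[m][:,2]).round(4))
rect(.056,.066,(.521,-.252),.06); rect(.011,.019,(.54,-.259),.14); rect(.041,.049,(.6135,-.285),.05)
E
```

```text
[ 0.52070625 -0.24626635  0.2314425 ] [-0.05502466 -0.89910938  0.01051283]
1474 [ 518.  -254.5] [24.  59.1] 70.85 0.06
12154 [ 548.9 -262.4] [135. 247.] 84.08 0.0151
1314 [ 610.7 -287.4] [43.4 45.1] 71.17 0.045
```

View pics/w1.png

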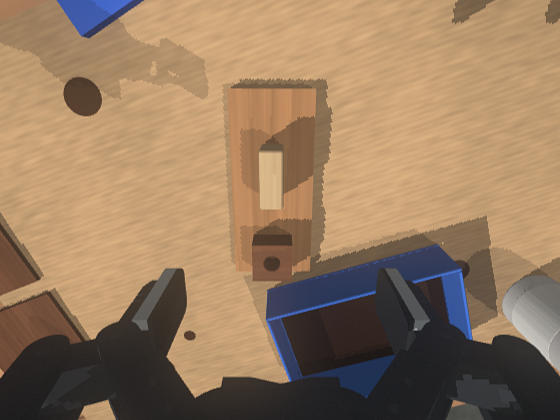

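The close view has the handle at (271,180) px, world (518,-254.5), with z 0.060 and 24x59 mm as expected. The hole is at (272,264) px, 98 mm away from it, which matches the spec. I'll shift and go part of the way down, then check.

Emit:
drive_tool(deltas=[[0, -7, 40, 0, 85], [0, -7, 80, 0, 85], [0, -7, 120, 0, 85], [0, -7, 120, 0, 85], [0, -7, 120, 0, 85], [0, -7, 120, 0, 85]])

```text
t: 3.05
position: [0.5196, -0.2547, 0.1143]
tcp_rot: [[-0.944, 0.33, 0.003], [0.33, 0.944, -0.002], [-0.004, -0.001, -1.0]]
force: [0.4, 0.2, 0.6]
gripper_width: 0.994
grasp_force: 0.0
```

Emit:
drive_tool(deltas=[[1, 0, 30, 0, 85], [1, 0, 60, 0, 85], [1, 0, 80, 0, 85], [1, 0, 86, 0, 85], [1, 0, 86, 0, 85], [1, 0, 86, 0, 85], [1, 0, 86, 0, 85]])

```text
t: 3.75
position: [0.5184, -0.2548, 0.0273]
tcp_rot: [[-0.944, 0.33, 0.002], [0.33, 0.944, -0.002], [-0.003, -0.001, -1.0]]
force: [-0.3, -0.9, 0.3]
gripper_width: 0.997
grasp_force: 0.0
```

Emit:
drive_tool(deltas=[[0, 0, 0, 0, 15], [0, 0, 0, 0, 15], [0, 0, 0, 0, 15], [0, 0, 0, 0, 15], [0, 0, 0, 0, 15], [0, 0, 0, 0, 15], [0, 0, 0, 0, 15], [0, 0, 0, 0, 15]], squeeze=80)

```text
t: 4.55
position: [0.5175, -0.2542, 0.0256]
tcp_rot: [[-0.944, 0.33, 0.0], [0.33, 0.944, -0.0], [-0.0, -0.0, -1.0]]
force: [-1.7, 0.5, 5.1]
gripper_width: 0.27
grasp_force: 79.6
```

Emit:
drive_tool(deltas=[[0, 0, -10, 0, 15], [0, 0, -30, 0, 15], [0, 0, -60, 0, 15], [0, 0, -95, 0, 15], [0, 0, -130, 0, 15], [0, 0, -165, 0, 15], [0, 0, -195, 0, 15], [0, 0, -215, 0, 15], [0, 0, -225, 0, 15], [0, 0, -225, 0, 15], [0, 0, -225, 0, 15], [0, 0, -225, 0, 15]])

```text
t: 5.75
position: [0.5168, -0.2535, 0.2485]
tcp_rot: [[-0.944, 0.33, -0.002], [0.33, 0.944, 0.002], [0.003, 0.001, -1.0]]
force: [-0.7, 0.0, -4.0]
gripper_width: 0.272
grasp_force: 78.7
```

```bash
python3 - <<'E'
from h import *
p,X=grab("wrist","w2"); s=r.observe(); print(s["t"],s["position"],s["force"],s["grasp_force"],np.round(s["tcp_rot"],4).tolist(),np.round(s["wrist_torque"],2))
d=np.array(X)-s["position"]; R=np.array(s["tcp_rot"]); T=d@R  # tool coords
q=T.reshape(-1,3)*1000
# guide block top expected at tool x~-98, z~-(45-25.6)=-19
m=(abs(q[:,0]+98)<30)&(abs(q[:,1])<30)&(abs(q[:,2]+19)<12)
print(m.sum(), cv2.minAreaRect(q[m][:,:2].astype(np.float32)), np.percentile(q[m][:,2],[5,50,95]))
A=np.c_[q[m][:,:2],np.ones(m.sum())]; print("guide tilt",np.linalg.lstsq(A,q[m][:,2],rcond=None)[0])
m=(q[:,0]>-70)&(q[:,0]<90)&(abs(q[:,1])<44)&(abs(q[:,2]-10.6)<8)
A=np.c_[q[m][:,:2],np.ones(m.sum())]; print("plate",m.sum(),np.linalg.lstsq(A,q[m][:,2],rcond=None)[0])
E
```

```text
5.8 [ 0.51681311 -0.25357535  0.24863632] [ 0.27295411 -0.22449231 -4.31617982] 78.70355129241943 [[-0.9438, 0.3304, -0.0019], [0.3304, 0.9438, 0.0017], [0.0024, 0.001, -1.0]] [-0.02  0.06  0.05]Traceback (most recent call last):
  File "<stdin>", line 7, in <module>
    return _quantile_unchecked(
        a, q, axis, out, overwrite_input, method, keepdims, weights)
    return _ureduce(a,
                    func=_quantile_ureduce_func,
    ...<5 lines>...
                    overwrite_input=overwrite_input,
                    method=method)
    r = func(a, **kwargs)
    result = _quantile(arr,
                       quantiles=q,
    ...<2 lines>...
                       out=out,
                       weights=wgt)
    slices_having_nans = np.isnan(arr[-1, ...])
                                  ~~~^^^^^^^^^
IndexError: index -1 is out of bounds for axis 0 with size 0
```

View pics/w2.png

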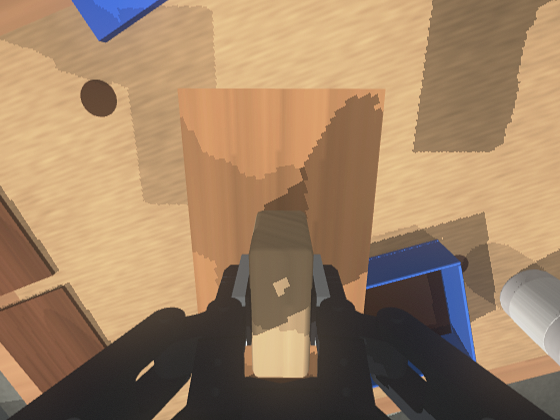

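The platen is held: the load is about 4 N and the plate fills (180-385, 90-300) px, with the handle between the pads. Next I measure its pose in the hand.

```bash
cat > hand.py <<'E'
from h import *
def hand(save):
    s=r.observe(); p,X=grab("wrist",save); R=np.array(s["tcp_rot"])
    q=((X-s["position"])@R).reshape(-1,3)*1000
    m=(q[:,0]>35)&(q[:,0]<120)&(abs(q[:,1])<60)&(abs(q[:,2]-10.6)<9)
    A=np.c_[q[m][:,:2],np.ones(m.sum())]; c=np.linalg.lstsq(A,q[m][:,2],rcond=None)[0]
    print("plate n",m.sum(),"slopes x,y, z0",c.round(4)); g=q[m]
    ys=[np.max(g[abs(g[:,1]-y)<4][:,0]) for y in(-35,-20,0,20,35)]; print("end x by y",np.round(ys,1))
    for x in (40,55,70,80):
        h=g[abs(g[:,0]-x)<3][:,1]; print(x,h.min().round(1),h.max().round(1))
    return s
if __name__=="__main__": hand("w2b")
E
python3 hand.py
```

```text
plate n 21097 slopes x,y, z0 [-2.10000e-03 -1.00000e-04  1.04168e+01]
end x by y [83.2 83.2 83.2 83.1 83.1]
40 -43.9 46.3
55 -43.8 46.4
70 -43.7 46.3
80 -44.0 46.5
```

The platen is level in the hand: slopes are about 0.002 and the underside is 25.4 mm below the TCP. The handle sits about 1.5 mm off along x. I'll carry it over the jig.

Emit:
drive_tool(deltas=[[5, 13, 0, 0, 15], [17, 45, 0, -0.02, 15], [33, 90, 0, -0.04, 15], [50, 134, 0, -0.06, 15], [67, 179, 0, -0.08, 15], [84, 224, 0, -0.1, 15], [100, 269, 0, -0.12, 15], [117, 313, 0, -0.14, 15], [134, 358, 0, -0.16, 15], [150, 403, 0, -0.175, 15], [162, 435, 0, -0.185, 15], [167, 448, 0, -0.185, 15]])

```text
t: 7.05
position: [0.5064, 0.2276, 0.25]
tcp_rot: [[-0.989, 0.147, -0.001], [0.147, 0.989, 0.001], [0.001, 0.001, -1.0]]
force: [0.9, -0.6, -3.8]
gripper_width: 0.273
grasp_force: 79.6
```

Emit:
drive_tool(deltas=[[0, 0, 0, 0, 15], [0, 0, 0, 0, 15], [0, 0, 0, 0, 15], [0, 0, 0, 0, 15]])

```text
t: 7.45
position: [0.5079, 0.223, 0.2503]
tcp_rot: [[-0.988, 0.153, 0.0], [0.153, 0.988, -0.0], [-0.0, -0.0, -1.0]]
force: [-0.5, 0.5, -4.7]
gripper_width: 0.272
grasp_force: 79.5
```

```bash
python3 - <<'E'
from hand import *
s=hand("w3"); print(s["position"],np.round(s["tcp_rot"],4).tolist(),s["force"].round(1))
a,_=grab("scene","s3"); b,_=grab("side","d3")
cv2.imwrite("pics/c3.png",np.hstack([cv2.resize(a[140:290,280:420],(392,420)),cv2.resize(b[90:260,170:330],(395,420))])[...,::-1])
E
```

```text
plate n 21032 slopes x,y, z0 [-1.70000e-03 -3.00000e-04  1.03986e+01]
end x by y [83.  83.  83.  83.  82.9]
40 -43.9 46.2
55 -43.8 46.2
70 -44.2 46.5
80 -43.9 46.5
[0.50794468 0.22297918 0.25033638] [[-0.9883, 0.1528, 0.0001], [0.1528, 0.9883, -0.0], [-0.0001, -0.0, -1.0]] [-0.5  0.5 -4.7]
```

View pics/c3.png

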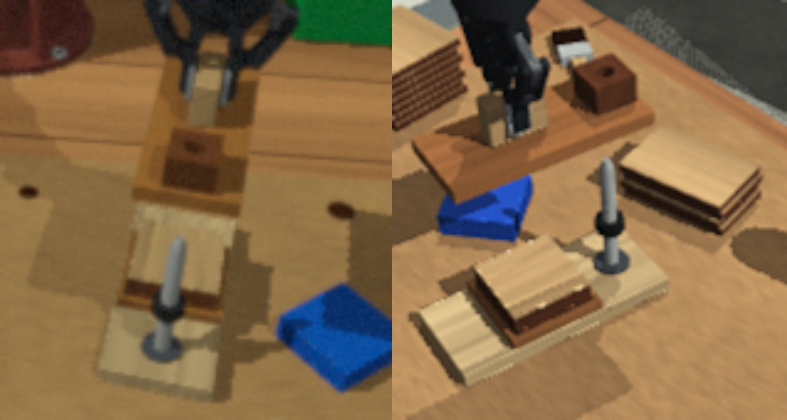

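The platen is above the jig. In the left half (scene) its guide block is at (193,160) and the rod top at (178,242). In the right half (side) the block is at (605,80) and the rod top at (607,165). Next I measure the hole and rod offset within each camera, so the calibration bias cancels.

```bash
cat > rel.py <<'E'
from h import *
from scipy.optimize import least_squares
def rel(n,zt):
    f=np.load(n+".npz");X=f["X"].reshape(-1,3)*1000;tw=f["tw"]*1000
    rx=X[(np.hypot(X[:,0]-605,X[:,1]-208)<20)&(X[:,2]>116)&(X[:,2]<150)]
    o=least_squares(lambda c:np.hypot(rx[:,0]-c[0],rx[:,1]-c[1])-8,[605,208],loss="soft_l1")
    g=X[(np.hypot(X[:,0]-605,X[:,1]-208)<45)&(abs(X[:,2]-zt)<5)]
    # silhouette-based refinement: points lying on top plane
    a=cv2.minAreaRect(g[:,:2].astype(np.float32))
    print(n,"rod",len(rx),o.x.round(1),"res",np.std(o.fun).round(2),"| guide",len(g),np.round(a[0],1),np.round(a[1],1),round(a[2],1),"z",np.median(g[:,2]).round(1))
    print("  hole-rod",np.round(np.array(a[0])-o.x,1))
    b=X[(np.hypot(X[:,0]-523,X[:,1]-222)<150)&(abs(X[:,2]-20)<2.2)]
    b=b[(abs((b[:,:2]-[523,222])@[.1513,.9885])<62)&(abs((b[:,:2]-[523,222])@[-.9885,.1513])<135)]
    a=cv2.minAreaRect(b[:,:2].astype(np.float32)); print("  base",np.round(a[0],1),np.round(a[1],1),round(a[2],2))
if __name__=="__main__":
    rel("s3",270); rel("d3",270); rel("s1",270) if 0 else None
E
python3 rel.py
```

```text
s3 rod 65 [604.7 209.6] res 0.79 | guide 216 [607.8 208.9] [43.7 47.2] 82.2 z 267.6
  hole-rod [ 3.1 -0.6]
  base [523.1 222.4] [109.5 250.9] 81.35
d3 rod 67 [604.6 208.6] res 1.44 | guide 238 [606.6 207.1] [47.8 45.2] 80.7 z 270.2
  hole-rod [ 2.  -1.4]
  base [519.9 220.4] [114.5 250.5] 81.8
```

Emit:
drive_tool(deltas=[[1.5, 0.5, 15, 0, 15], [1.5, 0.5, 35, 0, 15], [1.5, 0.5, 48, 0, 15], [1.5, 0.5, 52, 0, 15], [1.5, 0.5, 52, 0, 15], [1.5, 0.5, 52, 0, 15]])

```text
t: 8.2
position: [0.5067, 0.2247, 0.1992]
tcp_rot: [[-0.988, 0.151, 0.001], [0.151, 0.988, 0.0], [-0.001, 0.0, -1.0]]
force: [-0.7, 0.1, -3.6]
gripper_width: 0.271
grasp_force: 79.5
```

```bash
cat > rel2.py <<'E'
from h import *
from scipy.ndimage import label
def rel2(n,zt,rc=(605,208)):
    f=np.load(n+".npz");X=f["X"]*1000;tw=f["tw"]*1000;K=f["K"];Rw=f["Rw"];p=f["p"]
    dist=np.hypot(X[...,0]-rc[0],X[...,1]-rc[1])
    m=(dist<18)&(X[...,2]>116)&(X[...,2]<152)
    v,u=np.nonzero(m); az=[]
    for row in np.unique(v):
        c=u[v==row]
        d=Rw@np.array([(c.min()+c.max())/2/K[0,0]-K[0,2]/K[0,0],(row-K[1,2])/K[1,1],1]); az.append(np.arctan2(d[1],d[0]))
    az=np.median(az); nrm=np.array([-np.sin(az),np.cos(az)])   # lateral normal: nrm.(X-tw)=0 at rod axis
    z=X[...,2]; g=(dist<40)&(abs(z-zt)<6); zm=np.median(z[g]); g&=abs(z-zm)<1.5
    a=cv2.minAreaRect(X[g][:,:2].astype(np.float32))
    # hole: dark pixels inside guide top
    print(n,"view az",np.degrees(az).round(1),"lateral of guide rel. rod",np.round(nrm@(np.array(a[0])-tw[:2]),2),"size",np.round(a[1],1),round(a[2],1),"c",np.round(a[0],1),"z",zm.round(1))
    return nrm, nrm@(np.array(a[0])-tw[:2])
if __name__=="__main__":
    import sys
    s=r.observe(); print(s["position"],s["force"].round(1))
    zt=(s["position"][2]-.0254+.045)*1000
    grab("scene","sx"); grab("side","dx")
    A=[rel2("sx",zt),rel2("dx",zt)]
    print("hole - rod (world mm)",np.linalg.solve(np.array([a[0] for a in A]),[a[1] for a in A]).round(2))
E
python3 rel2.py; python3 - <<'E'
import sys; sys.path.insert(0,'.')
import os; os.chdir('.')
from rel2 import *
A=[rel2("s3",270),rel2("d3",270)]
print(np.linalg.solve(np.array([a[0] for a in A]),[a[1] for a in A]).round(2))
E
```

```text
[0.50674387 0.22472708 0.19920229] [-0.7  0.1 -3.6]
sx view az 171.9 lateral of guide rel. rod -1.6 size [44.2 44.7] 83.0 c [607.9 211. ] z 216.6
dx view az 51.5 lateral of guide rel. rod -0.14 size [47.  44.6] 81.0 c [606.  209.5] z 219.0
hole - rod (world mm) [1.31 1.43]
s3 view az 171.9 lateral of guide rel. rod 0.29 size [43.7 47.2] 82.2 c [607.8 208.9] z 267.5
d3 view az 51.5 lateral of guide rel. rod -2.44 size [46.3 45.4] 79.4 c [606.6 207. ] z 270.1
[ 2.6  -0.66]
```

Both heights agree on a target TCP near (505.4, 223.4). I'll correct and lower onto the taper slowly.

Emit:
drive_tool(deltas=[[1, -1, 0, 0, 15], [1, -1, 0, 0, 15], [1, -1, 0, 0, 15], [1, -1, 4, 0, 15], [1, -1, 8, 0, 15], [1, -1, 12, 0, 15], [1, -1, 12, 0, 15]])

```text
t: 9.0
position: [0.5047, 0.2238, 0.1853]
tcp_rot: [[-0.988, 0.151, -0.001], [0.151, 0.989, -0.0], [0.001, -0.0, -1.0]]
force: [0.2, -0.2, -4.2]
gripper_width: 0.271
grasp_force: 79.5
```

Emit:
drive_tool(deltas=[[0, 0, 2, 0, 15], [0, 0, 4, 0, 15], [0, 0, 6, 0, 15], [0, 0, 6, 0, 15]])

```text
t: 9.4
position: [0.5051, 0.2239, 0.18]
tcp_rot: [[-0.988, 0.151, -0.0], [0.151, 0.988, 0.0], [0.0, -0.0, -1.0]]
force: [0.2, -0.7, -4.8]
gripper_width: 0.273
grasp_force: 79.5
```

Emit:
drive_tool(deltas=[[0, 0, 2, 0, 15], [0, 0, 4, 0, 15], [0, 0, 4, 0, 15]])

```text
t: 9.7
position: [0.505, 0.2239, 0.1759]
tcp_rot: [[-0.988, 0.151, -0.0], [0.151, 0.988, 0.0], [0.0, -0.0, -1.0]]
force: [-0.4, 0.3, -5.5]
gripper_width: 0.271
grasp_force: 79.5
```

```bash
python3 - <<'E'
from h import *
s=r.observe(); print(s["position"],s["force"].round(2),s["wrist_torque"].round(3))
a,_=grab("scene"); b,_=grab("side")
cv2.imwrite("pics/c4.png",np.hstack([cv2.resize(a[180:290,290:400],(400,400)),cv2.resize(b[110:240,190:320],(400,400))])[...,::-1])
E
```

```text
[0.50503184 0.22386101 0.17594169] [-0.43  0.33 -5.48] [0.008 0.173 0.023]
```

View pics/c4.png

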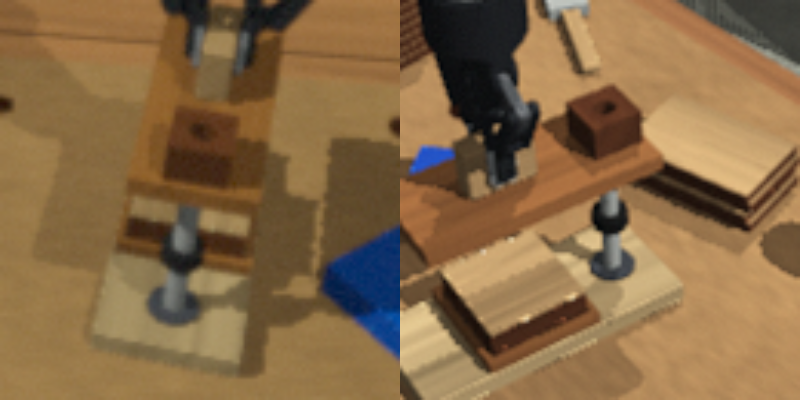

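The rod is in the hole (left half (188,215), right half (612,195)), past the taper, with no lateral force. I'll slide it down towards the ring.

Emit:
drive_tool(deltas=[[0, 0, 3, 0, 15], [0, 0, 6, 0, 15], [0, 0, 9, 0, 15], [0, 0, 12, 0, 15], [0, 0, 12, 0, 15]])

```text
t: 10.3
position: [0.5049, 0.2238, 0.1636]
tcp_rot: [[-0.989, 0.151, -0.001], [0.151, 0.989, -0.0], [0.001, -0.0, -1.0]]
force: [0.0, -0.4, -4.2]
gripper_width: 0.266
grasp_force: 79.5
```

Emit:
drive_tool(deltas=[[0, 0, 4, 0, 15], [0, 0, 8, 0, 15], [0, 0, 12, 0, 15], [0, 0, 16, 0, 15], [0, 0, 20, 0, 15], [0, 0, 20, 0, 15]])

```text
t: 10.9
position: [0.5048, 0.2238, 0.1435]
tcp_rot: [[-0.988, 0.151, -0.001], [0.151, 0.988, -0.0], [0.001, -0.0, -1.0]]
force: [0.4, 0.3, -3.8]
gripper_width: 0.269
grasp_force: 79.5
```

Emit:
drive_tool(deltas=[[0, 0, 0, 0, 15], [0, 0, 0, 0, 15], [0, 0, 3, 0, 15], [0, 0, 6, 0, 15], [0, 0, 9, 0, 15], [0, 0, 12, 0, 15], [0, 0, 14, 0, 15]], squeeze=120)

```text
t: 11.6
position: [0.5051, 0.2239, 0.1299]
tcp_rot: [[-0.989, 0.151, -0.0], [0.151, 0.989, 0.0], [0.0, -0.0, -1.0]]
force: [-0.8, -0.1, -4.3]
gripper_width: 0.265
grasp_force: 117.9
```

```bash
python3 - <<'E'
from hand import *
s=hand("w5"); print(s["position"],s["force"].round(2),s["wrist_torque"].round(3),s["grasp_force"])
E
```

```text
plate n 21002 slopes x,y, z0 [-1.70000e-03 -4.00000e-04  1.04953e+01]
end x by y [83.  83.  83.  83.  82.9]
40 -43.9 46.2
55 -43.8 46.2
70 -44.2 46.2
80 -44.0 46.5
[0.50506099 0.22387951 0.12985093] [-0.76 -0.1  -4.35] [-0.017  0.111 -0.023] 117.90781259536743
```

```bash
python3 - <<'E'
from h import *
grab("scene","s6"); grab("side","d6")
for n in("s1","d1","s6","d6"):
    X=np.load(n+".npz")["X"].reshape(-1,3)*1000
    d=np.hypot(X[:,0]-604,X[:,1]-208.5); q=X[(d<19)&(X[:,2]>25)&(X[:,2]<160)]; dd=np.hypot(q[:,0]-604,q[:,1]-208.5)
    for z in range(66,132,4):
        k=abs(q[:,2]-z)<2
        print(z,k.sum(),dd[k].max().round(1) if k.any() else "-",end=" ; ")
    print(n)
E
```

```text
66 0 - ; 70 6 17.8 ; 74 14 18.2 ; 78 14 18.1 ; 82 23 18.0 ; 86 41 18.6 ; 90 5 11.7 ; 94 8 9.4 ; 98 7 10.9 ; 102 8 11.3 ; 106 7 10.4 ; 110 7 9.5 ; 114 4 11.5 ; 118 12 11.4 ; 122 8 9.1 ; 126 5 8.9 ; 130 5 10.4 ; s1
66 1 8.6 ; 70 1 13.2 ; 74 9 17.2 ; 78 16 17.8 ; 82 14 18.6 ; 86 37 17.1 ; 90 22 17.5 ; 94 10 15.9 ; 98 6 7.6 ; 102 7 9.5 ; 106 5 10.7 ; 110 8 9.7 ; 114 8 8.4 ; 118 5 8.1 ; 122 8 9.4 ; 126 7 10.5 ; 130 8 10.5 ; d1
66 1 13.3 ; 70 6 18.0 ; 74 12 18.0 ; 78 14 18.1 ; 82 13 18.0 ; 86 10 17.0 ; 90 0 - ; 94 0 - ; 98 0 - ; 102 0 - ; 106 0 - ; 110 0 - ; 114 0 - ; 118 0 - ; 122 0 - ; 126 0 - ; 130 0 - ; s6
66 0 - ; 70 0 - ; 74 1 14.7 ; 78 0 - ; 82 0 - ; 86 0 - ; 90 0 - ; 94 0 - ; 98 0 - ; 102 0 - ; 106 0 - ; 110 0 - ; 114 0 - ; 118 0 - ; 122 0 - ; 126 1 18.8 ; 130 0 - ; d6
```

The ring already stands lower, with its top near 88 mm, so no contact yet is right. I'll go on down.

Emit:
drive_tool(deltas=[[0, 0, 4, 0, 15], [0, 0, 8, 0, 15], [0, 0, 11, 0, 15], [0, 0, 13, 0, 15], [0, 0, 13, 0, 15]])

```text
t: 12.25
position: [0.505, 0.2239, 0.1169]
tcp_rot: [[-0.989, 0.151, -0.001], [0.151, 0.989, -0.0], [0.001, -0.0, -1.0]]
force: [-0.5, 0.1, -4.9]
gripper_width: 0.26
grasp_force: 118.0
```

Emit:
drive_tool(deltas=[[0, 0, 1, 0, 15], [0, 0, 2, 0, 15], [0, 0, 3, 0, 15], [0, 0, 4, 0, 15], [0, 0, 5, 0, 15], [0, 0, 6, 0, 15]])

```text
t: 12.85
position: [0.5052, 0.224, 0.1119]
tcp_rot: [[-0.989, 0.151, 0.0], [0.151, 0.989, 0.0], [-0.0, 0.0, -1.0]]
force: [-4.8, 0.5, 1.6]
gripper_width: 0.261
grasp_force: 118.8
```

```bash
cat > st.py <<'E'
from hand import *
s=hand("wz"); print(s["t"],s["position"],s["force"].round(2),s["wrist_torque"].round(3),s["grasp_force"])
E
python3 st.py
```

```text
plate n 20857 slopes x,y, z0 [ 2.5000e-03 -3.0000e-04  1.0498e+01]
end x by y [83.  83.  83.  82.5 82.5]
40 -44.1 46.4
55 -44.0 46.3
70 -44.1 46.4
80 -43.9 46.5
12.85 [0.50518113 0.22396258 0.11186017] [-4.79  0.47  1.6 ] [-0.147  0.651 -0.106] 118.7819230556488
```

Emit:
drive_tool(deltas=[[0.5, 0, 1, 0, 15], [0.5, 0, 2, 0, 15], [0.5, 0, 3, 0, 15], [0.5, 0, 4, 0, 15], [0.5, 0, 5, 0, 15], [0.5, 0, 6, 0, 15]])

```text
t: 13.5
position: [0.5051, 0.224, 0.1054]
tcp_rot: [[-0.988, 0.151, 0.001], [0.151, 0.988, 0.0], [-0.001, 0.0, -1.0]]
force: [-1.2, 0.6, 1.9]
gripper_width: 0.263
grasp_force: 118.8
```

```bash
python3 st.py
```

```text
plate n 20780 slopes x,y, z0 [ 4.70000e-03 -0.00000e+00  1.04803e+01]
end x by y [83.  83.  82.6 82.5 82.5]
40 -43.8 46.4
55 -43.9 46.3
70 -43.8 46.4
80 -44.0 46.4
13.5 [0.50505553 0.22398391 0.10541577] [-1.19  0.62  1.9 ] [-0.105 -0.18  -0.077] 118.83482694625854
```

Emit:
drive_tool(deltas=[[0.3, 0, 1, 0, 15], [0.3, 0, 2, 0, 15], [0.3, 0, 3, 0, 15], [0.3, 0, 4, 0, 15], [0.3, 0, 5, 0, 15], [0.3, 0, 6, 0, 15], [0.3, 0, 7, 0, 15], [0.3, 0, 8, 0, 15]])

```text
t: 14.35
position: [0.5048, 0.224, 0.0974]
tcp_rot: [[-0.988, 0.151, 0.001], [0.151, 0.988, 0.0], [-0.001, 0.0, -1.0]]
force: [3.8, -0.9, 2.5]
gripper_width: 0.267
grasp_force: 118.9
```

```bash
python3 st.py
```

```text
plate n 20667 slopes x,y, z0 [7.10000e-03 3.00000e-04 1.04983e+01]
end x by y [82.6 82.6 82.6 82.5 82.5]
40 -43.8 46.1
55 -44.2 46.2
70 -43.8 46.4
80 -44.1 46.5
14.35 [0.50480742 0.22398533 0.09739057] [ 3.83 -0.92  2.52] [-0.293 -1.381  0.011] 118.88105034828186
```

Emit:
drive_tool(deltas=[[-0.3, 0, 0, 0, 15], [-0.3, 0, 1, 0, 15], [-0.3, 0, 2, 0, 15], [-0.3, 0, 3, 0, 15], [-0.3, 0, 4, 0, 15], [-0.3, 0, 5, 0, 15], [-0.3, 0, 6, 0, 15]])

```text
t: 15.1
position: [0.5047, 0.224, 0.0912]
tcp_rot: [[-0.989, 0.151, 0.0], [0.151, 0.989, 0.0], [-0.0, 0.0, -1.0]]
force: [2.7, -0.1, 2.1]
gripper_width: 0.262
grasp_force: 118.9
```

```bash
python3 st.py
```

```text
plate n 20683 slopes x,y, z0 [ 7.30000e-03 -1.00000e-04  1.04702e+01]
end x by y [82.6 82.6 82.6 82.5 82.5]
40 -43.9 46.4
55 -43.9 46.4
70 -44.2 46.3
80 -43.9 46.4
15.1 [0.5047446  0.22398846 0.0912319 ] [ 2.67 -0.1   2.06] [-0.226 -1.23  -0.007] 118.90216827392578
```

Emit:
drive_tool(deltas=[[-0.3, 0, 1, 0, 15], [-0.3, 0, 2, 0, 15], [-0.3, 0, 3, 0, 15], [-0.3, 0, 4, 0, 15]])

```text
t: 15.55
position: [0.5049, 0.224, 0.0871]
tcp_rot: [[-0.989, 0.151, -0.0], [0.151, 0.989, 0.0], [0.0, 0.0, -1.0]]
force: [1.5, -0.2, 2.1]
gripper_width: 0.264
grasp_force: 118.9
```

Emit:
drive_tool(deltas=[[0, 0, 1, 0, 15], [0, 0, 2, 0, 15]])

```text
t: 15.75
position: [0.5049, 0.224, 0.0852]
tcp_rot: [[-0.989, 0.151, -0.0], [0.151, 0.989, 0.0], [0.0, 0.0, -1.0]]
force: [1.4, -0.4, 2.1]
gripper_width: 0.263
grasp_force: 118.9
```

Underside at about 59.8 mm; feeling for the board in small steps.

Emit:
drive_tool(deltas=[[0, 0, 0.5, 0, 15], [0, 0, 1, 0, 15], [0, 0, 1, 0, 15]])

```text
t: 16.05
position: [0.5049, 0.2239, 0.0842]
tcp_rot: [[-0.989, 0.151, -0.0], [0.151, 0.989, 0.0], [0.0, 0.0, -1.0]]
force: [1.3, 0.1, 1.2]
gripper_width: 0.263
grasp_force: 118.9
```

Emit:
drive_tool(deltas=[[0, 0, 0.5, 0, 15], [0, 0, 1, 0, 15], [0, 0, 1, 0, 15]])

```text
t: 16.35
position: [0.5049, 0.2239, 0.0832]
tcp_rot: [[-0.989, 0.151, -0.0], [0.151, 0.989, 0.0], [0.0, 0.0, -1.0]]
force: [0.6, 0.7, 2.5]
gripper_width: 0.263
grasp_force: 118.9
```

Emit:
drive_tool(deltas=[[0, 0, 0.5, 0, 15], [0, 0, 1, 0, 15], [0, 0, 1, 0, 15]])

```text
t: 16.65
position: [0.505, 0.2239, 0.0824]
tcp_rot: [[-0.989, 0.151, 0.0], [0.151, 0.989, 0.0], [0.0, 0.0, -1.0]]
force: [-0.1, -0.1, 3.3]
gripper_width: 0.263
grasp_force: 119.0
```

Emit:
drive_tool(deltas=[[0, 0, 0.5, 0, 15], [0, 0, 1, 0, 15], [0, 0, 1, 0, 15]])

```text
t: 16.95
position: [0.5051, 0.224, 0.0817]
tcp_rot: [[-0.988, 0.151, 0.0], [0.151, 0.988, 0.0], [-0.0, 0.0, -1.0]]
force: [-0.2, -0.4, 6.4]
gripper_width: 0.261
grasp_force: 119.4
```

Emit:
drive_tool(deltas=[[0, 0, 0.4, 0, 15], [0, 0, 0.7, 0, 15], [0, 0, 0.7, 0, 15]])

```text
t: 17.25
position: [0.5051, 0.224, 0.0813]
tcp_rot: [[-0.989, 0.151, 0.0], [0.151, 0.989, 0.0], [-0.0, 0.0, -1.0]]
force: [-1.8, -0.9, 9.3]
gripper_width: 0.264
grasp_force: 119.8
```

```bash
python3 st.py
```

```text
plate n 20926 slopes x,y, z0 [1.20000e-03 3.00000e-04 1.04541e+01]
end x by y [83.  83.  83.  83.  82.5]
40 -44.0 46.2
55 -44.3 46.1
70 -44.0 46.3
80 -43.8 46.5
17.25 [0.50510352 0.22395131 0.0813275 ] [-1.83 -0.91  9.26] [-0.224  0.362 -0.039] 119.7988772392273
```

Emit:
drive_tool(deltas=[[0, 0, 0.4, 0, 15], [0, 0, 0.8, 0, 15], [0, 0, 0.8, 0, 15]])

```text
t: 17.6
position: [0.5051, 0.224, 0.0808]
tcp_rot: [[-0.989, 0.151, 0.001], [0.151, 0.989, 0.0], [-0.0, 0.0, -1.0]]
force: [-2.7, -0.8, 11.5]
gripper_width: 0.263
grasp_force: 120.3
```

Emit:
drive_tool(deltas=[[0.2, 0, 0.5, 0, 15], [0.2, 0, 0.5, 0, 15], [0.2, 0, 0.5, 0, 15], [0.2, 0, 0.5, 0, 15], [0.2, 0, 0.5, 0, 15], [0.2, 0, 0.5, 0, 15], [0.2, 0, 0.5, 0, 15], [0.2, 0, 0.5, 0, 15], [0.2, 0, 0.5, 0, 15], [0.2, 0, 0.5, 0, 15], [0.2, 0, 0.5, 0, 15], [0.2, 0, 0.5, 0, 15]])

```text
t: 18.8
position: [0.5051, 0.224, 0.0806]
tcp_rot: [[-0.988, 0.151, 0.001], [0.151, 0.988, 0.0], [-0.001, 0.0, -1.0]]
force: [-3.6, -0.8, 12.9]
gripper_width: 0.262
grasp_force: 120.5
```

```bash
python3 st.py; python3 - <<'E'
from h import *
grab("scene","s7"); grab("side","d7")
E
```

```text
plate n 20944 slopes x,y, z0 [3.00000e-04 1.00000e-04 1.04517e+01]
end x by y [83.  83.  83.  83.  82.9]
40 -44.4 46.1
55 -44.1 46.5
70 -43.9 46.4
80 -44.0 46.4
18.8 [0.50511468 0.22395122 0.08057323] [-3.58 -0.77 12.89] [-0.319  0.621 -0.068] 120.52992582321167
```

Pressed flat (slope 0.0003) for over a second, with about 11 N net on the board. I'll ease off, then open.

Emit:
drive_tool(deltas=[[0.3, 0, -0.6, 0, 15], [0.3, 0, -1.2, 0, 15], [0.3, 0, -1.6, 0, 15], [0.3, 0, -1.6, 0, 15]])

```text
t: 19.35
position: [0.505, 0.2239, 0.0812]
tcp_rot: [[-0.988, 0.151, 0.001], [0.151, 0.988, 0.0], [-0.001, 0.0, -1.0]]
force: [3.7, -0.2, 4.8]
gripper_width: 0.262
grasp_force: 119.6
```

Emit:
drive_tool(deltas=[[-0.2, 0, -0.4, 0, 15], [-0.2, 0, -0.5, 0, 15]], squeeze=40)

```text
t: 19.55
position: [0.505, 0.2239, 0.0814]
tcp_rot: [[-0.988, 0.151, 0.0], [0.151, 0.988, 0.0], [-0.0, 0.0, -1.0]]
force: [4.8, -0.5, 2.3]
gripper_width: 0.26
grasp_force: 119.4
```

Emit:
drive_tool(deltas=[[0, 0, 0, 0, 28], [0, 0, 0, 0, 32], [0, 0, 0, 0, 40], [0, 0, 0, 0, 50], [0, 0, 0, 0, 60], [0, 0, 0, 0, 60], [0, 0, 0, 0, 60]])

```text
t: 20.25
position: [0.5047, 0.224, 0.0814]
tcp_rot: [[-0.989, 0.151, 0.0], [0.151, 0.989, 0.0], [-0.0, 0.0, -1.0]]
force: [0.0, 0.5, 0.5]
gripper_width: 0.705
grasp_force: 0.0
```

Emit:
drive_tool(deltas=[[0, 0, -10, 0, 60], [0, 0, -30, 0, 60], [0, 0, -60, 0, 60], [0, 0, -95, 0, 60], [0, 0, -130, 0, 60], [0, 0, -150, 0, 60], [0, 0, -150, 0, 60]])

```text
t: 20.95
position: [0.5063, 0.2243, 0.2359]
tcp_rot: [[-0.988, 0.151, 0.006], [0.151, 0.989, 0.001], [-0.006, 0.002, -1.0]]
force: [-0.3, 0.1, -0.7]
gripper_width: 0.701
grasp_force: 0.0
```

```bash
python3 - <<'E'
from h import *
s=r.observe(); print(s["t"],s["position"],s["force"])
a,X=grab("wrist","w8"); grab("scene","s8"); b,_=grab("side","d8")
q=X.reshape(-1,3)*1000
def rect(z0,z1,c,rad):
    m=(q[:,2]>z0)&(q[:,2]<z1)&(np.hypot(q[:,0]-c[0],q[:,1]-c[1])<rad)
    z=cv2.minAreaRect(q[m][:,:2].astype(np.float32)); print(m.sum(),np.round(z[0],1),np.round(z[1],1),round(z[2],2)); return q[m]
g=rect(66,76,(525,221),125)
c=np.linalg.lstsq(np.c_[g[:,:2]-[525,221],np.ones(len(g))],g[:,2],rcond=None)[0]; print("top plane",c.round(4))
rect(97,106,(603,208),40); rect(112,122,(505,224),45)
q=np.load("s8.npz")["X"].reshape(-1,3)*1000
bm=q[(abs((q[:,:2]-[523,222])@[.1513,.9885])<62)&(abs((q[:,:2]-[523,222])@[-.9885,.1513])<135)&(abs(q[:,2]-19)<2.5)]
print("base",cv2.minAreaRect(bm[:,:2].astype(np.float32)))
cv2.imwrite("pics/c8.png",np.hstack([cv2.resize(a,(400,300)),cv2.resize(b[110:260,160:360],(400,300))])[...,::-1])
E
```

```text
20.95 [0.50628626 0.22426323 0.23588409] [-0.31340083  0.08424412 -0.66938604]
15532 [527.  221.5] [ 90.2 210.1] 81.16
top plane [-1.90000e-03  2.00000e-04  7.12794e+01]
1521 [603.9 209.5] [43.9 45.6] 81.23
1976 [506.5 224.8] [23.9 59.3] 81.81
base ((523.3394775390625, 222.12640380859375), (109.72148132324219, 250.9721221923828), 81.4624252319336)
```

View pics/c8.png

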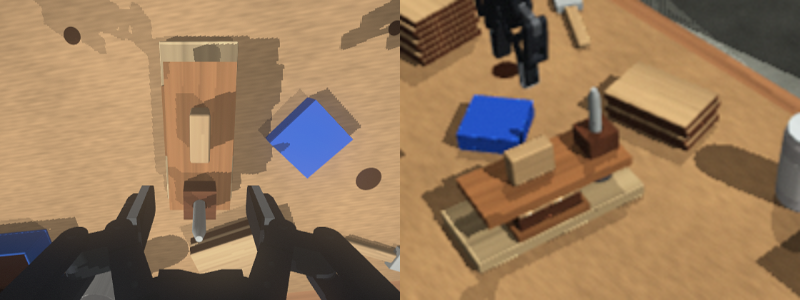

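The platen lies flat on the board over the rod: tilt is about 0.1°, it matches the jig axis within about 0.3°, and nothing else has been disturbed. I'm handing it in.

```bash
python3 -c "
from station import r
print(r.close_job())"
```

```text
the job is handed in; nothing more can be done
None
```

The platen is over the rod, flat on the board and in line with the jig; I pressed it with about 10 N (estimated) for over a second, let go, and handed the job in at about 21 s.

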